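Find the stamped parts crate and push it into the dispatch lane

TASK

One of the two closed wooden crates on the welding bench carries the green inspection stamp on its underside. Tip both crates over onto their sides with the fingertips so that their undersides can be read, then push the stamped one, as it lies, in between the two yellow dispatch lines and leave the other lying outside them. Only tip and push: do not lift or carry a crate, and leave the other things on the bench where they are.

Things in the scene. Friction and masses are not known exactly. Their poses are not given: they have to be found in the camera images.
- crate_a: The stamped crate: closed wooden crate of plywood in a batten frame, 70 x 110 mm on plan, 125 mm tall, 0.4 to 0.8 kg, upright on the bench at the start with its x axis within about 16 degrees of straight ahead. Origin: centre of its underside as it stands; its own x runs across the 70 mm width, y along the 110 mm, z up through the lid.
- crate_b: The unstamped crate: the same in size, look and weight as crate_a but with a bare underside. Origin: centre of its underside as it stands; its own x runs across the 70 mm width, y along the 110 mm, z up through the lid.
- crate_a_mid (a point): Centre of crate_a, 62.5 mm above its underside along its own z; 35 mm above the bench once the crate lies on its 125 x 110 mm side. Pushed or drawn level at 95 to 110 mm height across its 70 mm width, a crate turns about its lower edge instead of sliding, and past about 30 degrees falls onto its side by itself.
- crate_b_mid (a point): Centre of crate_b, likewise.
- stamp (a point): Centre of the green stamp, a 45 mm ring with a tick in it, on the underside of crate_a; hidden until it is tipped. One crate stands left of the lane, one right; either may be the stamped one. The scene camera looks towards the robot and sees the underside of a crate tipped towards the robot.
- lane: Dispatch lane: two flat yellow lines painted on the bench, each 400 mm long and 20 mm wide, their inner edges 180 mm apart. Origin: middle of the lane on the bench top; its x runs along the lines (away from the robot), its y across them. Paint only.
- clamp: Bystander, to be left alone: C-clamp, blue frame 156 x 90 mm lying flat, with a screw and cross bar that reach 120 mm from its origin. Origin: on the bench, under its middle.
- magnet: Bystander, to be left alone: red arrow-shaped welding magnet, about 100 mm, 18 mm thick, lying flat. Origin: on the bench, under its middle.
- bolt: Bystander, to be left alone: steel hex bolt standing on its head, 38 mm across, 75 mm tall. Origin: on the bench, under its middle.
- tip_jar: Bystander, to be left alone: brass-coloured jar with a black lid, 60 mm across, 80 mm tall, standing. Origin: on the bench, under its middle.
- spray: Bystander, to be left alone: blue and white spray can with a red cap, 45 mm across, 105 mm tall, standing. Origin: on the bench, under its middle.
- brush: Bystander, to be left alone: wire brush with a wooden back, 185 mm long, 24 mm wide, 38 mm tall, lying bristles down. Origin: on the bench, under its middle.
- coupon: Bystander, to be left alone: short steel tube standing on end, 60 mm across, 50 mm tall. Origin: on the bench, under its middle.
Things that resemble listed ones, but are neither listed nor needed, are in the scene too. What is shaped like the crate_b but turquoise is not meant.

How it is judged (in metres and radians):
On the way, in this order (a step that is already met when the one before it is completed fails the run):
1. one crate lies on its side (((angle between crate_a's own z axis and vertical between 1.47 and 1.67 rad and height (world z) of crate_a_mid below 0.064 m) or (angle between crate_b's own z axis and vertical between 1.47 and 1.67 rad and height (world z) of crate_b_mid below 0.064 m))), for 0.2 s.
2. both crates lie on their sides (angle between crate_a's own z axis and vertical between 1.47 and 1.67 rad and height (world z) of each of crate_a_mid, crate_b_mid below 0.064 m and angle between crate_b's own z axis and vertical between 1.47 and 1.67 rad), for 0.2 s.
3. the stamped crate is in the dispatch lane (angle between crate_a's own z axis and vertical between 1.47 and 1.67 rad and height (world z) of crate_a_mid below 0.064 m and y of crate_a_mid in the frame of lane between -0.045 and 0.045 m and x of crate_a_mid in the frame of lane between -0.15 and 0.15 m), for 0.2 s.
At the end, for the whole second after the job is handed in: Both crates lie at rest flat on a side (within about 5 degrees). The stamped crate's centre is within 45 mm of the lane's centre line and within 150 mm of its middle along the lines; the other crate's centre is more than 165 mm from the centre line, so that it lies outside the lines (all of step 3 and angle between crate_b's own z axis and vertical between 1.47 and 1.67 rad and height (world z) of crate_b_mid below 0.064 m and (y of crate_b_mid in the frame of lane above 0.165 m or y of crate_b_mid in the frame of lane below -0.165 m) and linear speed of each of crate_a, crate_b below 0.03 m/s); the robot touches nothing.
It fails at once if a crate is lifted off the bench or carried ((height (world z) of crate_a_mid above 0.105 m or (height (world z) of crate_a_mid above 0.085 m and angle between crate_a's own z axis and vertical below 0.25 rad) or (height (world z) of crate_a_mid above 0.078 m and angle between crate_a's own z axis and vertical above 1.4 rad)) or (height (world z) of crate_b_mid above 0.105 m or (height (world z) of crate_b_mid above 0.085 m and angle between crate_b's own z axis and vertical below 0.25 rad) or (height (world z) of crate_b_mid above 0.078 m and angle between crate_b's own z axis and vertical above 1.4 rad))).
It fails at once if another thing on the bench is moved by more than 25 mm or knocked over (distance of any of clamp, magnet, bolt, tip_jar, spray, brush, coupon from where it was at the start of the episode above 0.025 m or angle between any of clamp, magnet, bolt, tip_jar, spray, brush, coupon's own z axis and vertical above 0.35 rad).
It also fails if it takes over 72 s, if anything falls off the work surface, if the arm or the gripper's body presses on something with over 40 N, if the wrist force passes 120 N, or if a joint passes its speed limit or range.

ROBOT

A 7-joint arm with a two-finger parallel gripper is mounted at the origin on the work surface. World frame = base frame: x ahead of the robot, y to its left, z up, the work surface at z = 0. Lengths are in m, angles in degrees, forces in N, time in s.
With the tool pointing down it reaches from about 0.4 to 0.85 m from the base axis. Payload 10.4 kg.
Tool frame: the origin (TCP) lies at the very end of the fingers, on their centre line; the grasp point (between the pads) lies 19 mm behind it (env.pinch_z is the distance from the TCP to the grasp point, in m); z points along the fingers, y is the line along which they close (so a half turn about z gives the same grasp; the last joint's range is limited). The gripper opens to 87 mm and grips with 3 to 60 N. Pads are 19 mm wide; open, the fingers measure 117 mm over their backs; the gripper's body (75 mm by 190 mm) begins 51 mm behind the grasp point.
Start: joints at [-67.643, 19.034, -3.707, 83.658, 1.238, 77.344, -5.071], TCP at [0.251, 0.573, 0.223] pointing down, gripper open.
Joint ranges: [-148.97, 148.97], [-28.65, 121.19], [-84.17, 76.75], [9.2, 138.47], [-72.65, 252.65], [3.7, 117.97], [-149.18, 149.18]. Speed limits (degrees/s): [127.2, 127.2, 159.86, 159.86, 180, 180, 180].

INTERFACE

Orientations are given as a 3x3 rotation matrix whose columns are the frame's x, y, z axes.
In Python, from rig import env gives the robot as it stands.
- The arm moves only by the tool play_rows, never from a script. Its arguments are lists of equal length, an entry for each row: "linear": the shift along the tool's x, y, z as a fraction of full scale, a list of three; "spin": the turn about the tool's z as a fraction of full scale. A call has exactly 10 rows; each row shifts and turns the commanded pose from where the row before left it, along the tool's axes as they then stand; what a row does not reach is not made up. Full scale, the value 1, is 0.02 m for a shift and 180 degrees for a turn. A row lasts 1/10 s, in which the tool goes at most 50 mm and 8.59 degrees, less where a joint would pass 70% of its speed; a pose out of reach is approached as far as the arm can. A call with a number of a shift or a turn outside -1 to 1 is refused whole. A call with a gripper value outside its range is refused whole. "gripper" is the closure in counts, from 0 (fully open) to 255 (shut), set as the call begins (left out, the last holds). The fingers move at their own pace and stop on an object; "newtons" is the grip in N (left out, the last holds). Time passes only in rows, so rows that do not move let the fingers close, or fill a call up. It gives the time, the measured TCP pose, the force, the opening and the grip force at its end, in the units of the state.
- env.state(): the state, without advancing time (a new reading comes with each control period).
- env.get_image(name): name is "scene" or "top" or "wrist"; returns the picture (384x512x3 uint8, red, green, blue); there is no depth.
- env.camera_model(name): a dict with "camera_matrix" (3x3 intrinsics, pixels), "R" (3x3) and "t" (3): a world point X has camera coordinates R X + t. Camera axes: x right, y down, z forward; pixel columns grow to the right and rows downward; lengths in m; the calibration is good to about 2 mm. A picture is of the moment at which its call begins: read the wrist's pose just before it. camera_model takes no time and is no camera call; for the wrist camera it gives the pose at the moment of the call.
- env.finish_job(): hands the job in; it is judged then, once.
The state is a dict: "t": time; "qpos": joint angles; "qvel": joint speeds; "effort": joint torques, N m; "ee_pos": TCP position; "eef_rot": TCP orientation; "ft_force": force on the tool from outside, world axes, zero at the start; "moment": the same for the moment, N m; "grip_width": finger opening in m; "grasp_force": force on a finger pad.
Only numpy, scipy, OpenCV 4.12 (cv2) and the standard library are available. Lean on these libraries where they do the work, as an engineer would, in place of code of your own. Each camera call takes 0.05 s, during which the arm holds its last target. There are 200 camera calls.

## Working session

There is one attempt and no reset: what is moved stays moved. The work goes in short steps, Python scripts to look and compute and a tool call to move; the robot and the scene stay as the last step left them, time stands still between calls to the robot, and variables do not carry over. Pictures are saved under pics/ and viewed, at most 10 in all, crops included, and the job is handed in when it is done.

Besides the shell and the picture viewer there is one more tool, called after "Request:" by a JSON object that holds its "op" and its "data". play_rows: Moves the arm, as the interface text tells. Its arguments: {"type":"object","properties":{"linear":{"type":"array"},"spin":{"type":"array"},"gripper":{"type":"number"},"newtons":{"type":"number"}},"required":["linear","spin"]}

```bash
mkdir -p pics
python3 - <<'E'
from rig import env
import cv2,numpy as np
for n in ("scene","top"):
    im=env.get_image(n); cv2.imwrite(f"pics/{n}0.png",cv2.resize(im[:,:,::-1],(800,600),interpolation=cv2.INTER_CUBIC))
    m=env.camera_model(n); print(n,(-m["R"].T@m["t"]).round(3),m["R"].round(3).tolist(),m["camera_matrix"].round(1).tolist())
s=env.state(); print(s["t"],s["ee_pos"],np.round(s["eef_rot"],3))
E
```

```text
scene [ 1.611 -0.069  0.978] [[0.057, 0.998, 0.0], [0.626, -0.036, -0.779], [-0.778, 0.045, -0.627]] [[419.2, 0.0, 260.4], [0.0, 419.2, 180.5], [0.0, 0.0, 1.0]]
top [ 0.343 -0.017  1.577] [[0.023, -1.0, -0.001], [-0.994, -0.023, -0.108], [0.108, 0.003, -0.994]] [[484.5, 0.0, 255.1], [0.0, 484.5, 189.8], [0.0, 0.0, 1.0]]
0.1 [0.2506301  0.57218687 0.22182739] [[-0.916  0.401 -0.   ]
 [ 0.401  0.916 -0.001]
 [-0.    -0.001 -1.   ]]
```

View pics/scene0.png

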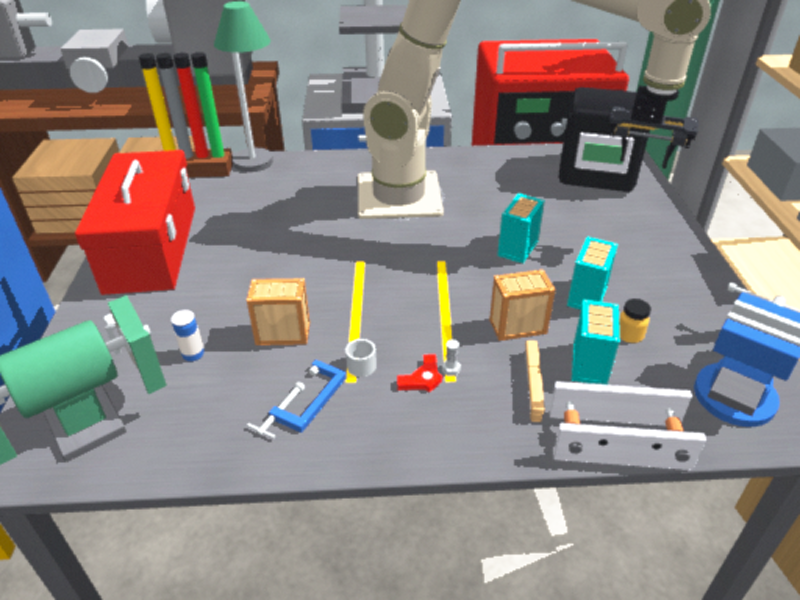

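View pics/top0.png

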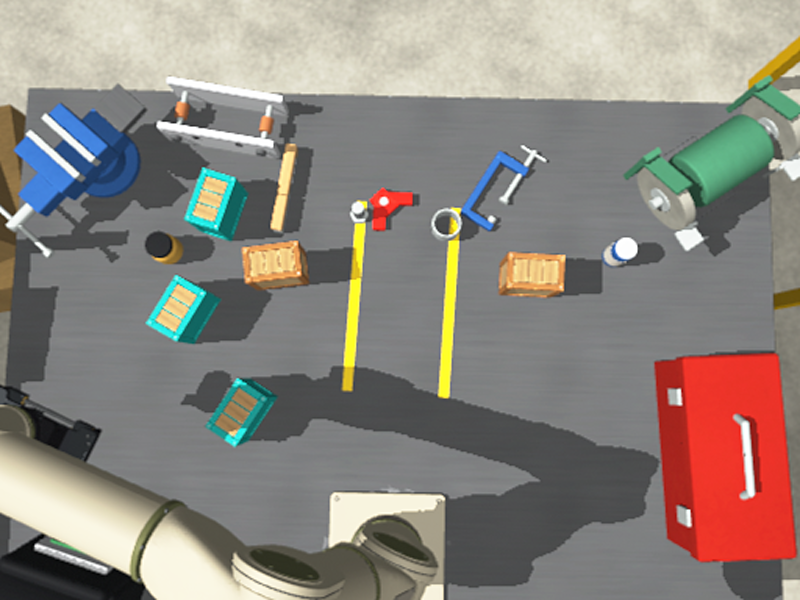

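The scene view shows the left crate at (523,305) and the right one at (279,312). In the top view they are at (275,263) and (532,274), with the lane lines between them at x≈353 and 450. I'll enlarge the top view to read the corners.

```bash
cat > h.py <<'E'
from rig import env
import numpy as np, cv2
def px2w(n,u,v,z):
    m=env.camera_model(n); d=m["R"].T@np.linalg.inv(m["camera_matrix"])@np.array([u,v,1.]); c=-m["R"].T@m["t"]
    return (c+d*(z-c[2])/d[2])
E
python3 - <<'E'
from h import *
im=cv2.imread("pics/top0.png"); 
im=env.get_image("top")[:,:,::-1]
a=cv2.resize(im[110:260,145:275],None,fx=3,fy=3,interpolation=cv2.INTER_CUBIC)
b=cv2.resize(im[110:260,275:405],None,fx=3,fy=3,interpolation=cv2.INTER_CUBIC)
cv2.imwrite("pics/c1.png",np.hstack([a,b]))
E
```

```text
(no output)
```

View pics/c1.png

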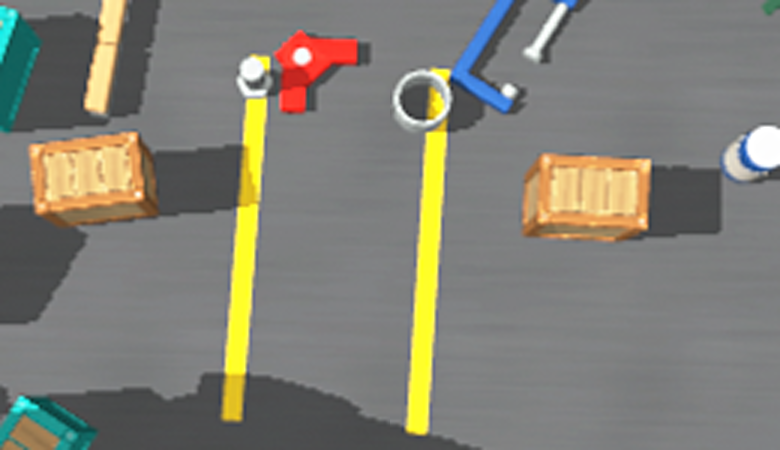

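Run:
```python
from h import *
def P(x,y,z): return px2w("top",145+(x+.5)/3-.5,110+(y+.5)/3-.5,z)[:2]
L=[P(*p,.125) for p in [(30,147),(138,132),(146,194),(40,213)]]
R=[P(*p,.125) for p in [(541,155),(650,158),(649,229),(536,225)]]
for n,c in (("L",L),("R",R)):
    c=np.array(c); print(n,c.round(3).tolist(),c.mean(0).round(3),[np.linalg.norm(c[i]-c[(i+1)%4]).round(3) for i in range(4)])
    for e in (c[1]-c[0],c[2]-c[3]): print(np.degrees(np.arctan2(e[0],-e[1])).round(1))
l=np.array([P(261,55,0),P(232,420,0),P(439,69,0),P(418,433,0)]);print(l.round(3),l.mean(0),np.degrees(np.arctan2(*(l[0]-l[1])[::-1])),np.degrees(np.arctan2(*(l[2]-l[3])[::-1])))
for n,p in dict(brush0=(97,112,.038),bolt=(255,70,.075),coupon=(421,98,.05),spray=(757,155,.105),teal=(35,400,.125),teal2=(90,435,.125),tealup=(10,130,0),clampend=(510,105,0.02)).items(): print(n,P(*p).round(3))
```

```text
L [[0.589, 0.294], [0.607, 0.185], [0.544, 0.175], [0.522, 0.281]] [0.566 0.234] [np.float64(0.11), np.float64(0.064), np.float64(0.108), np.float64(0.068)]
9.3
11.6
R [[0.593, -0.223], [0.592, -0.333], [0.52, -0.332], [0.522, -0.219]] [ 0.557 -0.277] [np.float64(0.11), np.float64(0.072), np.float64(0.114), np.float64(0.072)]
-0.3
-0.7
[[ 0.72   0.07 ]
 [ 0.318  0.09 ]
 [ 0.708 -0.127]
 [ 0.309 -0.111]] [ 0.51362745 -0.01948559] -2.8471045968382582 -2.390503886001591
brush0 [0.644 0.243]
bolt [0.685 0.072]
coupon [ 0.665 -0.105]
spray [ 0.602 -0.447]
teal [0.335 0.278]
teal2 [0.302 0.222]
tealup [0.629 0.344]
clampend [ 0.665 -0.204]
```

Request:
{"op": "play_rows", "data": {"linear": [[0,0,0],[0,0,0],[0,0,0],[0,0,0],[-0.8,-1,0],[-0.8,-1,0],[-0.8,-1,0],[-0.8,-1,0],[-0.8,-1,0],[-0.8,-1,0]], "spin": [-0.0467,-0.0467,-0.0467,-0.0467,0,0,0,0,0,0], "gripper": 110}}

```text
t: 1.15
ee_pos: [0.3667, 0.4701, 0.2223]
eef_rot: [[-0.985, -0.173, -0.0], [-0.173, 0.985, -0.0], [0.0, -0.0, -1.0]]
ft_force: [-0.4, 0.7, -0.5]
grip_width: 0.0496
grasp_force: 0.0
```

Request:
{"op": "play_rows", "data": {"linear": [[-0.8,-1,0],[-0.8,-1,0],[-0.8,-1,0],[-0.8,-1,0],[-0.8,-1,0],[-0.8,-1,0],[-0.8,-1,0],[-0.8,-1,0],[-0.8,-1,0],[-0.8,-1,0]], "spin": [0,0,0,0,0,0,0,0,0,0]}}

```text
t: 2.15
ee_pos: [0.5588, 0.3009, 0.2223]
eef_rot: [[-0.985, -0.173, -0.0], [-0.173, 0.985, -0.0], [0.0, -0.0, -1.0]]
ft_force: [0.1, -0.0, 0.2]
grip_width: 0.0494
grasp_force: 0.0
```

```bash
cat >> h.py <<'E'
def st(tx=None,ty=None,tz=None):
    s=env.state(); R=np.array(s["eef_rot"]); p=np.array(s["ee_pos"])
    print(round(s["t"],2),p.round(3),"yang",np.degrees(np.arctan2(R[1,1],R[0,1])).round(1),"tilt",R[:,2].round(3),"w",round(s["grip_width"],3),"F",np.round(s["ft_force"],1),"q",np.round(s["qpos"]))
    if tx is not None: print("rows", (R.T@(np.array([tx,ty,tz])-p)/0.02).round(2))
E
python3 - <<'E'
from h import *
st(.642,.247,.1)
for n,(x,y) in dict(jar=(160,247),tm_r=(215,312),tm_l=(148,320),teal3=(275,395),tl4=(247,205)).items(): print(n,px2w("top",(x+.5)*.64-.5,(y+.5)*.64-.5,.1)[:2].round(3))
E
```

```text
2.15 [0.559 0.301 0.222] yang 100.0 tilt [-0. -0. -1.] w 0.049 F [ 0.1 -0.   0.2] q [-36.  20.   4.  82.  -2.  78.  69.]
rows [-3.63 -3.37  6.11]
jar [0.592 0.462]
tm_r [0.466 0.347]
tm_l [0.447 0.477]
teal3 [0.307 0.223]
tl4 [0.681 0.293]
```

Request:
{"op": "play_rows", "data": {"linear": [[-0.9,-0.85,0],[-0.9,-0.85,0],[-0.9,-0.85,0],[-0.9,-0.85,0],[0,0,1],[0,0,1],[0,0,1],[0,0,1],[0,0,1],[0,0,1]], "spin": [0,0,0,0,0,0,0,0,0,0]}}

```text
t: 3.15
ee_pos: [0.6407, 0.2471, 0.1014]
eef_rot: [[-0.985, -0.173, -0.001], [-0.173, 0.985, -0.0], [0.001, -0.0, -1.0]]
ft_force: [-0.2, 0.3, 1.2]
grip_width: 0.0492
grasp_force: 0.0
```

Run:
```python
from h import *
st()
im=env.get_image("scene")[:,:,::-1]
cv2.imwrite("pics/s1.png",cv2.resize(im[120:300,130:450],(800,450),interpolation=cv2.INTER_CUBIC))
```

```text
3.15 [0.641 0.247 0.101] yang 100.0 tilt [-0.001 -0.    -1.   ] w 0.049 F [-0.2  0.3  1.2] q [-29.  31.   6.  82.  -3.  67.  77.]
```

View pics/s1.png

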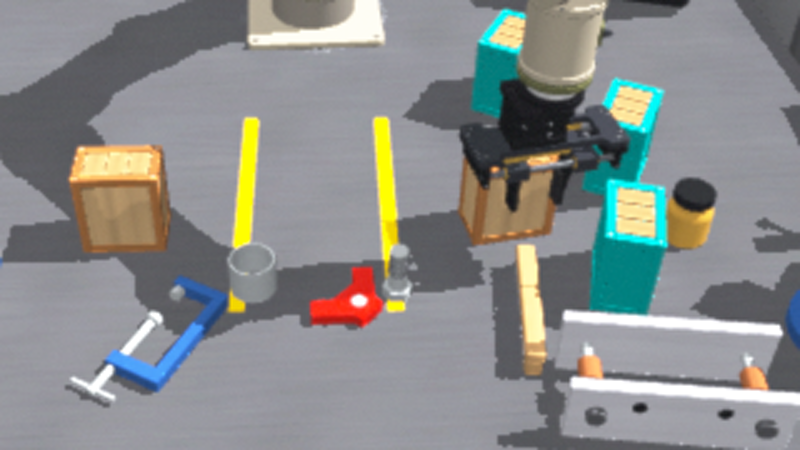

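The left crate stands with both fingers in front of its far face, at about (513,195) and (560,190), so I'll draw it over.

Request:
{"op": "play_rows", "data": {"linear": [[0.6,0,0],[0.6,0,0],[0.6,0,0],[0.5,0,0],[0.5,0,0],[0.5,0,0],[0.5,0,0],[0.5,0,0],[0.5,0,0],[0.5,0,0]], "spin": [0,0,0,0,0,0,0,0,0,0]}}

```text
t: 4.2
ee_pos: [0.5354, 0.2286, 0.1022]
eef_rot: [[-0.985, -0.173, -0.001], [-0.173, 0.985, -0.0], [0.001, -0.0, -1.0]]
ft_force: [0.2, 0.2, -0.2]
grip_width: 0.0494
grasp_force: 0.0
```

Run:
```python
from h import *
st()
im=env.get_image("scene")[:,:,::-1]
cv2.imwrite("pics/s2.png",cv2.resize(im[120:300,130:450],(800,450),interpolation=cv2.INTER_CUBIC))
```

```text
4.2 [0.535 0.229 0.102] yang 100.0 tilt [-0.001 -0.    -1.   ] w 0.049 F [ 0.2  0.2 -0.2] q [-32.  19.   5.  99.  -2.  62.  74.]
```

View pics/s2.png

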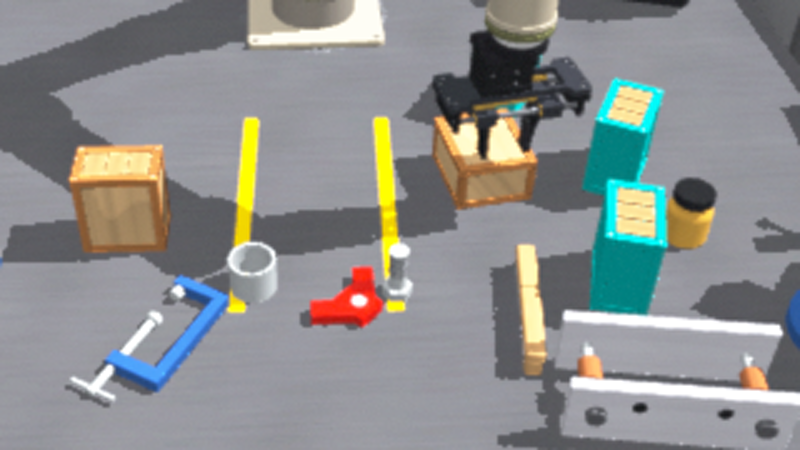

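The left crate lies on its side with a bare underside at (495,183), so it is crate_b and can stay there. The right crate is the stamped one, so I'll go and tip it.

Request:
{"op": "play_rows", "data": {"linear": [[0,0,-1],[0,0,-1],[0,0,-1],[0,0,-1],[0,0,-1],[-0.2,-1,0],[-0.2,-1,0],[-0.2,-1,0],[-0.2,-1,0],[-0.2,-1,0]], "spin": [0.03,0.03,0,0,0,0,0,0,0,0]}}

```text
t: 5.25
ee_pos: [0.555, 0.1277, 0.2025]
eef_rot: [[-1.0, 0.014, -0.0], [0.014, 1.0, 0.0], [0.0, 0.0, -1.0]]
ft_force: [-0.2, 0.4, -0.3]
grip_width: 0.0497
grasp_force: 0.0
```

Request:
{"op": "play_rows", "data": {"linear": [[-0.2,-1,0],[-0.2,-1,0],[-0.2,-1,0],[-0.2,-1,0],[-0.2,-1,0],[-0.2,-1,0],[-0.2,-1,0],[-0.2,-1,0],[-0.2,-1,0],[-0.2,-1,0]], "spin": [0,0,0,0,0,0,0,0,0,0]}}

```text
t: 6.25
ee_pos: [0.5921, -0.0728, 0.2024]
eef_rot: [[-1.0, 0.014, -0.0], [0.014, 1.0, 0.0], [0.0, 0.0, -1.0]]
ft_force: [0.6, -0.7, -1.1]
grip_width: 0.0496
grasp_force: 0.0
```

Request:
{"op": "play_rows", "data": {"linear": [[-0.2,-1,0],[-0.2,-1,0],[-0.2,-1,0],[-0.2,-1,0],[-0.2,-1,0],[-0.2,-1,0],[-0.2,-1,0],[-0.2,-1,0],[-0.2,-1,0],[-0.2,-1,0]], "spin": [0,0,0,0,0,0,0,0,0,0]}}

```text
t: 7.25
ee_pos: [0.6293, -0.2732, 0.2023]
eef_rot: [[-1.0, 0.014, -0.0], [0.014, 1.0, 0.0], [0.0, 0.0, -1.0]]
ft_force: [0.2, 0.3, -0.2]
grip_width: 0.0496
grasp_force: 0.0
```

```bash
python3 -c "
from h import *
st(.635,-.277,.1)"
```

```text
7.25 [ 0.629 -0.273  0.202] yang 89.2 tilt [-0.  0. -1.] w 0.05 F [ 0.2  0.3 -0.2] q [  4.  28.  22.  76. -11.  78. 116.]
rows [-0.29 -0.19  5.11]
```

Request:
{"op": "play_rows", "data": {"linear": [[-0.4,-0.2,0],[0,0,1],[0,0,1],[0,0,1],[0,0,1],[0,0,1],[0.6,0,0],[0.6,0,0],[0.6,0,0],[0.5,0,0]], "spin": [0,0,0,0,0,0,0,0,0,0]}}

```text
t: 8.25
ee_pos: [0.5922, -0.2748, 0.1031]
eef_rot: [[-1.0, 0.013, 0.002], [0.013, 1.0, 0.0], [-0.002, 0.0, -1.0]]
ft_force: [3.6, 0.4, 2.5]
grip_width: 0.0496
grasp_force: 1.6
```

Request:
{"op": "play_rows", "data": {"linear": [[0.5,0,0],[0.5,0,0],[0.5,0,0],[0.5,0,0],[0.5,0,0],[0.5,0,0],[0.3,0,0],[0,0,0],[0,0,-1],[0,0,-1]], "spin": [0,0,0,0,0,0,0,0,0,0]}}

```text
t: 9.25
ee_pos: [0.5252, -0.2747, 0.1426]
eef_rot: [[-1.0, 0.014, -0.001], [0.014, 1.0, 0.0], [0.001, 0.0, -1.0]]
ft_force: [-1.0, 0.4, -0.0]
grip_width: 0.0494
grasp_force: 0.0
```

Request:
{"op": "play_rows", "data": {"linear": [[0,0,-1],[0,0,-1],[0,0,-1],[0,-1,0],[0,-1,0],[0,-1,0],[0,-1,0],[0,-1,0],[0,0,0],[0,0,0]], "spin": [0,0,0,0,0,0,0,0,0,0], "gripper": 40}}

```text
t: 10.25
ee_pos: [0.524, -0.3749, 0.2022]
eef_rot: [[-1.0, 0.015, -0.0], [0.015, 1.0, 0.0], [0.0, 0.0, -1.0]]
ft_force: [0.2, 0.6, 0.6]
grip_width: 0.0733
grasp_force: 0.0
```

Run:
```python
from h import *
st()
a=env.get_image("scene")[:,:,::-1][120:300,130:450]; b=env.get_image("top")[:,:,::-1][110:290,150:470]
cv2.imwrite("pics/s3.png",np.vstack([cv2.resize(x,(533,300),interpolation=cv2.INTER_CUBIC) for x in (a,b)]))
```

```text
10.25 [ 0.524 -0.375  0.202] yang 89.2 tilt [-0.  0. -1.] w 0.073 F [0.2 0.6 0.6] q [ 12.  23.  26.  83. -10.  76. 128.]
```

View pics/s3.png

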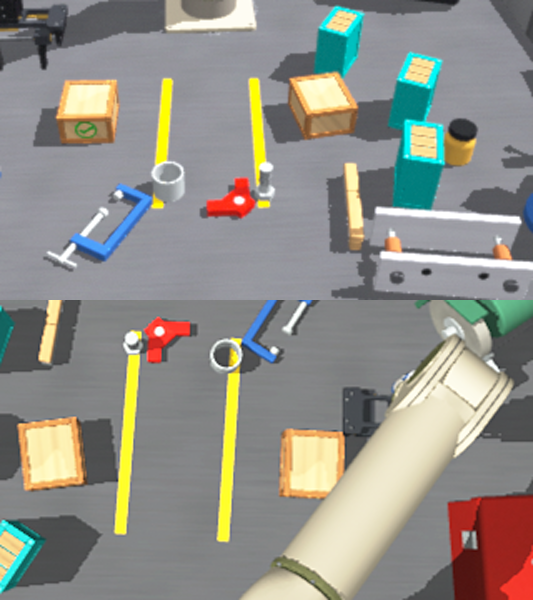

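Both crates lie on their sides, and the green stamp shows on the right one at (87,129).

Run:
```python
from h import *
for n,c in dict(R=[(282,130),(344,131),(344,198),(280,196)],L=[(19,124),(77,118),(86,184),(26,190)]).items():
    c=np.array([px2w("top",150+x*.6,110+y*.6,.07)[:2] for x,y in c]); print(n,c.round(3).tolist(),c.mean(0).round(3))
st(.46,-.375,.022)
```

```text
R [[0.518, -0.213], [0.518, -0.33], [0.393, -0.33], [0.394, -0.211]] [ 0.456 -0.271]
L [[0.518, 0.281], [0.532, 0.173], [0.408, 0.151], [0.394, 0.263]] [0.463 0.217]
10.35 [ 0.524 -0.374  0.202] yang 89.2 tilt [ 0.     0.001 -1.   ] w 0.074 F [-0.1  0.1 -0.6] q [ 12.  23.  26.  83. -10.  76. 128.]
rows [ 3.22 -0.1   9.02]
```

Request:
{"op": "play_rows", "data": {"linear": [[0,0,0],[0,0,0],[0,0,0],[0,0,0],[0,0,0],[0,0,0],[0,0,0],[0,0,0],[0,0,0],[0,0,0]], "spin": [0.047,0.047,0.047,0.047,0.047,0.047,0.047,0.047,0.047,0.047]}}

```text
t: 11.35
ee_pos: [0.5245, -0.3738, 0.2026]
eef_rot: [[-0.075, 0.997, 0.001], [0.997, 0.075, 0.001], [0.001, 0.001, -1.0]]
ft_force: [0.2, -0.2, 0.3]
grip_width: 0.0736
grasp_force: 0.0
```

Request:
{"op": "play_rows", "data": {"linear": [[0,0,0],[-0.1,-0.8,0],[-0.1,-0.8,0],[-0.1,-0.8,0],[-0.1,-0.8,0],[0,0,1],[0,0,1],[0,0,1],[0,0,1],[0,0,0]], "spin": [0.026,0,0,0,0,0,0,0,0,0]}}

```text
t: 12.35
ee_pos: [0.4593, -0.3808, 0.1202]
eef_rot: [[0.0, 1.0, -0.003], [1.0, -0.0, 0.003], [0.003, -0.003, -1.0]]
ft_force: [0.0, -0.3, 0.2]
grip_width: 0.0734
grasp_force: 0.0
```

```bash
python3 -c "
from h import *
st(.456,-.38,.022)"
```

```text
12.35 [ 0.459 -0.381  0.12 ] yang -0.0 tilt [-0.003  0.003 -1.   ] w 0.073 F [ 0.  -0.3  0.2] q [  2.  24.  42.  97. -17.  66.  49.]
rows [ 0.03 -0.15  4.91]
```

Request:
{"op": "play_rows", "data": {"linear": [[0,0,0.95],[0,0,0.95],[0,0,0.95],[0,0,0.95],[0,0,0.95],[0.5,0,0],[0.5,0,0],[0.5,0,0],[0.5,0,0],[0.5,0,0]], "spin": [0,0,0,0,0,0,0,0,0,0]}}

```text
t: 13.35
ee_pos: [0.4608, -0.3328, 0.0287]
eef_rot: [[0.002, 1.0, 0.002], [1.0, -0.002, -0.002], [-0.002, 0.002, -1.0]]
ft_force: [0.1, -5.8, 3.2]
grip_width: 0.0736
grasp_force: 2.6
```

Request:
{"op": "play_rows", "data": {"linear": [[0.5,0,0],[0.5,0,0],[0.5,0,0],[0.5,0,0],[0.5,0,0],[0.5,0,0],[0.5,0,0],[0.5,0,0],[0.5,0,0],[0.5,0,0]], "spin": [0,0,0,0,0,0,0,0,0,0]}}

```text
t: 14.35
ee_pos: [0.4607, -0.234, 0.0286]
eef_rot: [[0.003, 1.0, 0.002], [1.0, -0.003, -0.002], [-0.002, 0.002, -1.0]]
ft_force: [0.0, -6.5, 4.8]
grip_width: 0.0733
grasp_force: 3.6
```

Request:
{"op": "play_rows", "data": {"linear": [[0.5,0,0],[0.5,0,0],[0.5,0,0],[0.5,0,0],[0.5,0,0],[0.5,0,0],[0.5,0,0],[0.5,0,0],[0.5,0,0],[0.5,0,0]], "spin": [0,0,0,0,0,0,0,0,0,0]}}

```text
t: 15.35
ee_pos: [0.461, -0.1341, 0.0286]
eef_rot: [[0.003, 1.0, 0.003], [1.0, -0.003, -0.002], [-0.002, 0.003, -1.0]]
ft_force: [0.9, -8.7, 7.5]
grip_width: 0.0735
grasp_force: 4.2
```

Run:
```python
from h import *
st(.456,-.083,.025)
a=env.get_image("scene")[:,:,::-1][120:300,130:450]; b=env.get_image("top")[:,:,::-1][110:290,150:470]
cv2.imwrite("pics/s4.png",np.vstack([cv2.resize(x,(533,300),interpolation=cv2.INTER_CUBIC) for x in (a,b)]))
```

```text
15.35 [ 0.461 -0.134  0.029] yang -0.2 tilt [ 0.003 -0.002 -1.   ] w 0.074 F [ 0.9 -8.7  7.5] q [-24.  15.  39. 119. -12.  50.  22.]
rows [ 2.55 -0.26  0.18]
```

View pics/s4.png

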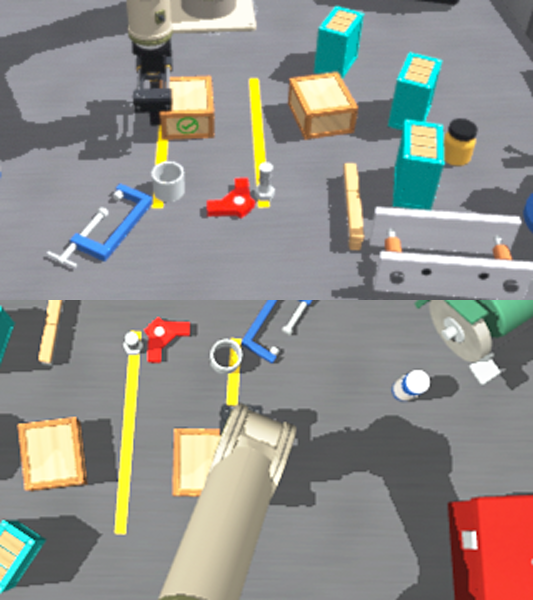

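The stamped crate is sliding square. Its left edge is at (172,462), so its centre is at y≈-0.06 and needs about 44 mm more, after which I'll back off.

Request:
{"op": "play_rows", "data": {"linear": [[0.5,0,0],[0.5,0,0],[0.5,0,0],[0.4,0,0],[0.3,0,0],[0,0,0],[-0.5,0,0],[-1,0,0],[-1,0,0],[-1,0,0]], "spin": [0,0,0,0,0,0,0,0,0,0]}}

```text
t: 16.45
ee_pos: [0.4597, -0.1599, 0.0273]
eef_rot: [[0.002, 1.0, -0.001], [1.0, -0.002, 0.001], [0.001, -0.001, -1.0]]
ft_force: [0.1, -0.1, 0.0]
grip_width: 0.0733
grasp_force: 0.0
```

Request:
{"op": "play_rows", "data": {"linear": [[0,0,-1],[0,0,-1],[0,0,-1],[0,0,-1],[0,0,-1],[0,0,-1],[0,0,-1],[-1,0,0],[-1,0,0],[-1,0,0]], "spin": [0,0,0,0,0,0,0,0,0,0]}}

```text
t: 17.45
ee_pos: [0.4596, -0.2198, 0.1674]
eef_rot: [[0.001, 1.0, -0.0], [1.0, -0.001, 0.001], [0.001, -0.0, -1.0]]
ft_force: [-0.3, -0.1, 0.2]
grip_width: 0.0733
grasp_force: 0.0
```

Request:
{"op": "play_rows", "data": {"linear": [[-1,0,0],[-1,0,0],[-1,0,0],[-1,0,0],[-1,0,0],[0,0,0],[0,0,0],[0,0,0],[0,0,0],[0,0,0]], "spin": [0,0,0,0,0,0,0,0,0,0]}}

```text
t: 18.45
ee_pos: [0.4602, -0.3182, 0.1675]
eef_rot: [[0.001, 1.0, 0.0], [1.0, -0.001, 0.001], [0.001, 0.0, -1.0]]
ft_force: [0.5, -0.9, -0.6]
grip_width: 0.0734
grasp_force: 0.0
```

Run:
```python
from h import *
st()
a=env.get_image("scene")[:,:,::-1][120:300,130:450]; b=env.get_image("top")[:,:,::-1][110:290,150:470]
cv2.imwrite("pics/s5.png",np.vstack([cv2.resize(x,(533,300),interpolation=cv2.INTER_CUBIC) for x in (a,b)]))
```

```text
18.45 [ 0.46  -0.318  0.168] yang -0.0 tilt [ 0.     0.001 -1.   ] w 0.073 F [ 0.5 -0.9 -0.6] q [-10.  16.  48. 100. -13.  69.  41.]
```

View pics/s5.png

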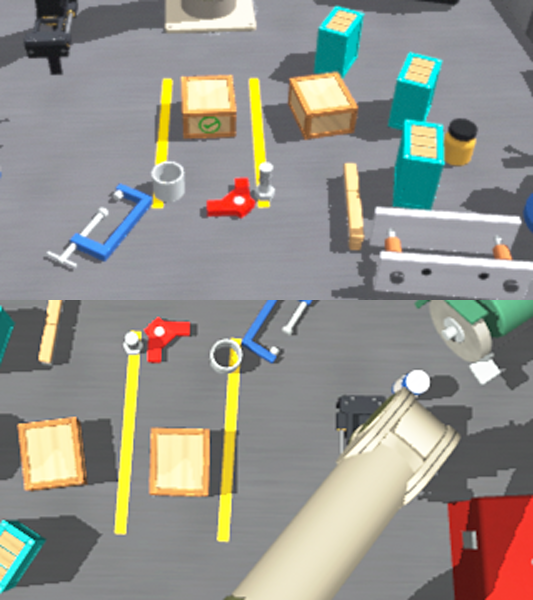

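The stamped crate lies between the lines, with its centre at (180,461) and the lines at about x 127 and 230. The bare crate lies well outside them and nothing else has moved. The arm is clear, so I'll hand in.

```bash
python3 -c "
from rig import env
print(env.finish_job())"
```

```text
the job is handed in; nothing more can be done
None
```

Job handed in, with no verdict returned: both crates lie on their sides, the stamped one (from the right) between the yellow lines and the bare one outside on the left, and nothing else looked moved in the last pictures.

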